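# Ready the brazing board: fill the empty cup, tuck the shield strip under the lap

### The arm

A 6-joint arm with a two-finger parallel gripper is mounted at the origin on the work surface. World frame = base frame: x ahead of the robot, y to its left, z up, the work surface at z = 0. Lengths are in m, angles in rad, forces in N, time in s.
With the tool pointing down it reaches from about 0.275 to 0.85 m from the base axis. Payload 5.2 kg.
Tool frame: the origin (TCP) lies on the mounting face of the last link; the fingertips stand 173 mm ahead of it and the grasp point (between the pads) lies 155 mm ahead of it; z points along the fingers, y is the line along which they close (so a half turn about z gives the same grasp; the last joint's range is limited). The gripper opens to 85 mm and grips with 20 to 120 N. Pads are 22 mm wide; open, the fingers measure 114 mm over their backs; the gripper's body (76 mm by 85 mm) begins 54 mm behind the grasp point. The pads swing forward as they close: fully open they stand 13 mm farther back than shut.
Start: joints at [-1.546, 0.259, 1.535, -0, 1.348, -0.203], TCP at [0.124, -0.536, 0.405] pointing down, gripper open.
Joint ranges: [-3.14, 3.14], [-0.91, 2.08], [0.19, 2.58], [-1.22, 4.36], [0.22, 2.71], [-3.12, 3.12]. Speed limits (rad/s): [2.57, 2.57, 3.14, 3.14, 3.14, 3.14].

### API

Orientations are given as a unit quaternion [x, y, z, w].
In Python, from plant import r gives the robot as it stands.
- The arm moves only by the tool step_arm, never from a script. Its argument "steps" is a list of rows, each a list of 2 entries, a list of its own where there are three numbers: the shift along the tool's x, y, z in mm, then the turn, a rotation vector about the tool's x, y, z in degrees. In form: [[[tx, ty, tz], [wx, wy, wz]], ...]. A call has 1 to 12 rows; each row shifts and turns the commanded pose from where the row before left it, along the tool's axes as they then stand; what a row does not reach is not made up. A row lasts 1/8 s, in which the tool goes at most 62.5 mm and 10.7 degrees, less where a joint would pass 70% of its speed; a pose out of reach is approached as far as the arm can. A call with a gripper value outside its range is refused whole. "jaw" is the opening in per cent of the stroke, from 0 (shut) to 100 (fully open), set as the call begins (left out, the last holds). The fingers move at their own pace and stop on an object; "force" is the grip in N (left out, the last holds). Time passes only in rows, so rows that do not move let the fingers close. It gives the time, the measured TCP pose, the force, the opening and the grip force at its end, in the units of the state.
- r.get_state(): the state, without advancing time (a new reading comes with each control period).
- r.grab_frame(name): name is "scene" or "side" or "wrist"; returns (picture, depth): 384x512x3 uint8, red, green, blue; 384x512 float32, m along the optical axis (not along the pixel's ray), 0 where there is no reading.
- r.calibration(name): a dict with "fx", "fy", "cx", "cy" (pixels), "R" (3x3) and "t" (3): a world point X has camera coordinates R X + t; the wrist camera has in their place "hand_eye" (4x4, takes a point from camera to tool coordinates, whose origin is the TCP and whose axes are the flange's). Camera axes: x right, y down, z forward; pixel columns grow to the right and rows downward; lengths in m; the calibration is good to about 2 mm. A picture is of the moment at which its call begins: read the wrist's pose just before it. calibration takes no time and is no camera call.
- r.finish_job(): hands the job in; it is judged then, once.
Trained networks look in the newest picture that a camera, given by its name, has taken for a name from the list of things; names that differ only in an ending like _2 or _b are one class to them, and where a whole thing is asked for, a point or a joint stands for the part that bears it (a point fixed in the world has none). Each returns a list of dicts, best first, with "confidence" (0 to 1); they miss things now and then, are a little off and sometimes report something else, mostly with a low value. They report only what shows in the picture. A call takes as long as a camera call. They do not tell look-alikes from the thing itself.
- r.regions_of(camera, query): "region" (384x512 bool, what is visible of it) and "pixel" ([column, row] in pixels, amid what is visible of it).
The state is a dict: "t": time; "q": joint angles; "qvel": joint speeds; "tau": joint torques, N m; "eef_pos": TCP position; "ee_rot": TCP orientation; "force": force on the tool from outside, world axes, zero at the start; "wrist_torque": the same for the moment, N m; "width": finger opening in m; "finger_force": force on a finger pad.
Only numpy, scipy, OpenCV 4.12 (cv2) and the standard library are available. Lean on these libraries where they do the work, as an engineer would, in place of code of your own. Each camera call takes 0.05 s, during which the arm holds its last target. There are 200 camera calls.

### The job

Make the brazing board ready for the torch: first stand the spare fitting from the bench, stud up, fully home in the one empty cup and let it go; then take the shield strip by its rib and slide its front edge under the lap plate, centred and square and at least 3 cm in, without lifting the lap plate. Finish still holding the strip, pressing it firmly flat on the board (about 10 to 15 N); leave the other fittings and everything else on the bench alone.

Things in the scene. Friction and masses are not known exactly. Their poses are not given: they have to be found in the camera images.
- board: fixed brazing board, a grey slab 260 mm (x) x 340 mm (y) x 12 mm thick flat on the bench. It carries the lap plate on its -y part and the three cups in a row at y = +115 mm. Origin: centre of its underside; x points towards the lap plate's hinge, away from the robot (yaw within 0.2 rad), z up.
- tuck_line (a point): point on the board's top surface straight below the middle of the lap plate's front edge (board frame: x 30, y -50, z 12 mm); axes as the board's. The strip goes under in the +x direction. A hinge block closes the space 81 mm beyond this point.
- lap (a joint): lift angle of the lap plate, rad: 0 lying in place, growing as it lifts. The plate is steel, 80 mm (x) x 170 mm (y) x 3 mm, about 250 g, hinged 80 mm behind its front edge, held down by its own weight only. Its underside is 7 mm above the board at rest; the front 15 mm are bent up so that the mouth is about 13 mm high. Top of the flat part 22 mm, of the bent edge about 29 mm above the bench.
- strip: loose aluminium shield strip lying on the bench: flat sheet 110 mm (x) x 150 mm (y) x 4 mm, with a standing rib to grip, 10 mm thick (x), 60 mm long (y), its top 42 mm above the underside. About 250 g (somewhat more or less). Origin: on the underside, 20 mm in +x from the middle of the rib; the sheet spans x -40 to +70 mm, the rib x -25 to -15 mm. x points to the front edge, which goes under the lap plate; z up. Starts with x within 0.4 rad of straight ahead of the robot.
- strip_front (a point): middle of the strip's front edge, on the underside: x +70 mm in the strip's frame (90 mm from the middle of the rib).
- fitting_a: one of the three like fittings; this one stands in a cup already, leave it: turned brass fitting with its stud up: foot 26 mm across and 14 mm tall (its lowest 4 mm chamfered), on it a round collar 34 mm across and 26 mm tall (14 to 40 mm above the origin; grip it there), then a copper stud 10 mm across, top at 62 mm; about 200 g. Origin: centre of the underside of the foot, z up.
- fitting_b: one of the three like fittings; this one stands in a cup already, leave it: turned brass fitting with its stud up: foot 26 mm across and 14 mm tall (its lowest 4 mm chamfered), on it a round collar 34 mm across and 26 mm tall (14 to 40 mm above the origin; grip it there), then a copper stud 10 mm across, top at 62 mm; about 200 g. Origin: centre of the underside of the foot, z up.
- fitting_c: the spare, standing on the bench beside the board: turned brass fitting with its stud up: foot 26 mm across and 14 mm tall (its lowest 4 mm chamfered), on it a round collar 34 mm across and 26 mm tall (14 to 40 mm above the origin; grip it there), then a copper stud 10 mm across, top at 62 mm; about 200 g. Origin: centre of the underside of the foot, z up.
- cup_a: round steel cup fixed on the brazing board, 44 mm across, 20 mm tall, bore 31 mm across and 16 mm deep; one of three in a row 75 mm apart along the board's x axis. A seated fitting's collar rests on the rim, its origin then 6 mm above the cup's. Origin: centre of the cup's underside, on the board. Which of the cups is empty must be seen from where the fittings stand.
- cup_b: round steel cup fixed on the brazing board, 44 mm across, 20 mm tall, bore 31 mm across and 16 mm deep; one of three in a row 75 mm apart along the board's x axis. A seated fitting's collar rests on the rim, its origin then 6 mm above the cup's. Origin: centre of the cup's underside, on the board. Which of the cups is empty must be seen from where the fittings stand.
- cup_c: round steel cup fixed on the brazing board, 44 mm across, 20 mm tall, bore 31 mm across and 16 mm deep; one of three in a row 75 mm apart along the board's x axis. A seated fitting's collar rests on the rim, its origin then 6 mm above the cup's. Origin: centre of the cup's underside, on the board. Which of the cups is empty must be seen from where the fittings stand.
- flux_jar: closed flux jar, 60 mm across, 70 mm tall; a bystander, to be left alone. Origin: on its underside.
- collar: plain brass ring, 38 mm across, 22 mm tall, no stud; not a fitting; a bystander, to be left alone. Origin: on its underside.
- brush: wire brush lying on the bench; a bystander, to be left alone. Origin: on its underside.
- wrench: open wrench lying behind the board; a bystander, to be left alone. Origin: on its underside.
- firebrick: piece of firebrick 75 x 115 x 50 mm; a bystander, to be left alone. Origin: on its underside.
- pliers: pliers with red grips, lying; a bystander, to be left alone. Origin: on its underside.
- offcut: small L-shaped steel offcut, 50 x 50 x 44 mm; a bystander, to be left alone. Origin: on its underside.
Not all that is in view belongs to the job. What is shaped like the fitting_c but black is not meant.

How it is judged:
On the way, in this order (a step that is already met when the one before it is completed fails the run):
1. the spare fitting stands fully home in the empty cup and is let go (horizontal distance between fitting_c and cup_c below 0.006 m and z of fitting_c in the frame of cup_c between 0 and 0.01 m and angle between fitting_c's own z axis and vertical below 0.12 rad and contact force between the fingers and fitting_c below 0.1 N), for 0.3 s.
2. the strip's front edge lies tucked under the lap plate (x of strip_front in the frame of tuck_line above 0.025 m and z of each of strip_front, strip in the frame of tuck_line below 0.004 m and y of strip_front in the frame of tuck_line between -0.02 and 0.02 m and angle between the x axis of strip and the x axis of board, either way round below 0.12 rad and angle between strip's own z axis and vertical below 0.05 rad), for 0.2 s.
At the end, for the whole second after the job is handed in: All fittings home in their cups (6 mm, spare upright, let go). Strip flat on the board (4 mm, 0.05 rad), front edge 25 mm or more under the lap plate, centred to 20 mm, square to 0.12 rad, lap down (0.08 rad), strip still, held by the fingers (2 N) and pressed on the board with over 6 N (all of step 1 and all of step 2 and horizontal distance between fitting_a and cup_a below 0.006 m and z of fitting_a in the frame of cup_a below 0.01 m and horizontal distance between fitting_b and cup_b below 0.006 m and z of fitting_b in the frame of cup_b below 0.01 m and value of joint lap below 0.08 rad and contact force between the fingers and strip above 2 N and contact force between strip and board above 6 N and linear speed of strip below 0.02 m/s); the arm keeps its last pose, push and grip.
It fails at once if the lap plate is lifted (more than 0.1 rad, 8 mm at its front edge) (value of joint lap above 0.1 rad).
It fails at once if a fitting that was already in its cup is knocked or pulled out (distance of any of fitting_a, fitting_b from where it was at the start of the episode above 0.02 m or angle between any of fitting_a, fitting_b's own z axis and vertical above 0.4 rad).
It fails at once if a bystander is moved by more than 30 mm (distance of any of flux_jar, collar, brush, wrench, firebrick, pliers, offcut from where it was at the start of the episode above 0.03 m).
It also fails if it takes over 59 s, if anything falls off the work surface, if the arm or the gripper's body presses on something with over 40 N, if the wrist force passes 120 N, or if a joint passes its speed limit or range.

## Working session

There is one attempt and no reset: what is moved stays moved. The work goes in short steps, Python scripts to look and compute and a tool call to move; the robot and the scene stay as the last step left them, time stands still between calls to the robot, and variables do not carry over. Pictures are saved under pics/ and viewed, at most 10 in all, crops included, and the job is handed in when it is done.

Besides the shell and the picture viewer there is one more tool, called after ">>>" as name(argument=value, ...) on one line, values as JSON. step_arm: Moves the arm, as the interface text tells. Its arguments: {"type":"object","properties":{"steps":{"type":"array"},"jaw":{"type":"number"},"force":{"type":"number"}},"required":["steps"]}

```bash
mkdir -p pics; ls; cat > h.py <<'E'
import numpy as np, cv2
from plant import r
from scipy.spatial.transform import Rotation as Ro
def cam(n):
    c=r.calibration(n); s=r.get_state()
    if 'hand_eye' in c:
        T=np.eye(4);T[:3,:3]=Ro.from_quat(s['ee_rot']).as_matrix();T[:3,3]=s['eef_pos'];T=T@np.array(c['hand_eye'])
        R=T[:3,:3].T; t=-R@T[:3,3]
    else: R=np.array(c['R']);t=np.array(c['t'])
    return c,R,t
def grab(n):
    c,R,t=cam(n); im,d=r.grab_frame(n)
    v,u=np.mgrid[:384,:512]
    P=np.stack([(u-c['cx'])/c['fx']*d,(v-c['cy'])/c['fy']*d,d],-1)
    W=(P-t)@R
    W[d<=0]=np.nan
    return im,W,(c,R,t)
def save(im,n): cv2.imwrite('pics/'+n+'.png',im[...,::-1])
E
python3 - <<'E'
from h import *
a,Wa,ca=grab('scene'); b,Wb,cb=grab('side')
np.savez('f.npz',Wa=Wa,Wb=Wb,a=a,b=b)
save(np.vstack([a,b])[:, :],'p0') if 0 else (save(a,'scene0'),save(b,'side0'))
for n,W in (('scene',Wa),('side',Wb)):
  for q in ['board','lap','strip','fitting_a','cup_a','collar','firebrick','flux_jar','offcut']:
    for x in r.regions_of(n,q)[:5]:
      p=W[x['region']]; p=p[~np.isnan(p[:,0])]
      if len(p): print(n,q,round(x['confidence'],2),x['pixel'],len(p),np.median(p,0).round(3),np.percentile(p,97,axis=0).round(3),np.percentile(p,3,axis=0).round(3))
print(r.get_state()['t'])
E
```

```text
pics
scene board 0.72 [273.4, 196.5] 6362 [0.58  0.006 0.011] [0.694 0.193 0.034] [ 0.446 -0.127  0.006]
scene lap 0.74 [280.5, 211.7] 1205 [ 0.631 -0.011  0.021] [0.668 0.07  0.028] [ 0.595 -0.091  0.014]
scene strip 0.64 [163.9, 249.3] 1841 [ 0.528 -0.354  0.003] [ 0.587 -0.281  0.039] [ 0.47  -0.425 -0.001]
scene strip 0.63 [272.0, 195.0] 6477 [0.581 0.007 0.011] [0.694 0.195 0.034] [ 0.445 -0.127  0.005]
scene fitting_a 0.69 [308.0, 167.4] 125 [0.57  0.149 0.055] [0.582 0.168 0.076] [0.55  0.138 0.031]
scene fitting_a 0.69 [335.1, 123.5] 93 [0.467 0.388 0.036] [0.477 0.407 0.054] [0.451 0.376 0.009]
scene fitting_a 0.59 [322.8, 176.9] 115 [0.645 0.148 0.055] [0.656 0.165 0.076] [0.627 0.138 0.036]
scene fitting_a 0.58 [330.4, 236.1] 373 [0.788 0.058 0.005] [0.802 0.139 0.01 ] [ 0.773 -0.019 -0.002]
scene fitting_a 0.56 [343.4, 138.3] 73 [0.534 0.34  0.036] [0.543 0.353 0.046] [0.52  0.332 0.015]
scene cup_a 0.62 [304.7, 177.8] 58 [0.578 0.139 0.024] [0.587 0.159 0.033] [0.556 0.132 0.012]
scene cup_a 0.51 [323.6, 187.8] 70 [0.653 0.138 0.024] [0.661 0.159 0.033] [0.629 0.133 0.01
[... 1420 characters left out ...]
.8, 340.4] 406 [0.36  0.415 0.017] [0.38  0.432 0.023] [ 0.344  0.396 -0.001]
side collar 0.32 [300.6, 173.3] 677 [ 0.509 -0.33   0.003] [ 0.581 -0.27   0.04 ] [ 0.466 -0.425 -0.002]
side firebrick 0.6 [255.7, 152.6] 545 [ 0.685 -0.321  0.043] [ 0.729 -0.299  0.051] [ 0.651 -0.41   0.005]
side firebrick 0.59 [156.6, 206.1] 303 [0.784 0.083 0.006] [0.805 0.147 0.009] [ 0.768 -0.023 -0.001]
side firebrick 0.18 [226.5, 221.8] 5968 [0.547 0.056 0.012] [0.682 0.211 0.033] [ 0.435 -0.112  0.005]
side flux_jar 0.93 [101.5, 266.2] 896 [0.651 0.383 0.046] [0.688 0.402 0.071] [0.639 0.353 0.004]
side offcut 0.69 [325.4, 194.8] 96 [ 0.364 -0.227  0.01 ] [ 0.386 -0.219  0.019] [ 0.191 -0.239  0.001]
1.0
```

```bash
python3 - <<'E'
from h import *
f=np.load('f.npz')
a=f['a'];b=f['b']
im=np.hstack([cv2.resize(a[80:300,60:420],None,fx=1.1,fy=1.1),cv2.resize(b[130:350,80:400],None,fx=1.1,fy=1.1)])
print(im.shape); save(im[:, :800] if im.shape[1]>800 else im,'v0')
# fine: plane-filter measures
W=np.vstack([f['Wa'].reshape(-1,3),f['Wb'].reshape(-1,3)]); 
def circ(P,h):
    c=P[:,:2].mean(0)
    from scipy.optimize import least_squares
    return least_squares(lambda c:np.hypot(*(P[:,:2]-c).T)-h,c,loss='soft_l1',f_scale=.002).x
for n,(x,y) in {'f1':(.46,.395),'f2':(.525,.348),'c0':(.49,.155),'c1':(.565,.155),'c2':(.64,.155)}.items():
    z0=20 if n[0]=='c' else 0
    for k in ('Wa','Wb'):
        V=f[k].reshape(-1,3)
        lo,hi=((.016,.036) if n=='f1' or n=='f2' else (.016,.029)); R=.017 if n[0]=='f' else .022
        P=V[(np.hypot(V[:,0]-x,V[:,1]-y)<.032)&(V[:,2]>lo)&(V[:,2]<hi)]
        if len(P)>8: print(n,k,len(P),circ(P,R).round(4))
        zz=.045 if n[0]=='f' else .062
        P=V[(np.hypot(V[:,0]-x,V[:,1]-y)<.025)&(V[:,2]>zz)&(V[:,2]<zz+.03)]
        if len(P)>4: print('   stud',len(P),circ(P,.005).round(4))
# strip
for k in ('Wa','Wb'):
    V=f[k].reshape(-1,3)
    P=V[(V[:,0]>.44)&(V[:,0]<.62)&(V[:,1]>-.46)&(V[:,1]<-.25)&(V[:,2]>.012)&(V[:,2]<.06)]
    print(k,'rib',len(P),cv2.minAreaRect((P[:,:2]*1000).astype(np.float32)),np.percentile(P[:,2],98))
    Q=V[(V[:,0]>.44)&(V[:,0]<.64)&(V[:,1]>-.46)&(V[:,1]<-.24)&(V[:,2]>.0025)&(V[:,2]<.012)]
    print('sheet',cv2.minAreaRect((Q[:,:2]*1000).astype(np.float32)))
    Q=V[(V[:,0]>.4)&(V[:,0]<.73)&(V[:,1]>-.16)&(V[:,1]<.22)&(V[:,2]>.0085)&(V[:,2]<.015)]
    print('board',cv2.minAreaRect((Q[:,:2]*1000).astype(np.float32)))
    Q=V[(V[:,0]>.55)&(V[:,0]<.73)&(V[:,1]>-.13)&(V[:,1]<.11)&(V[:,2]>.0185)&(V[:,2]<.033)]
    print('lap',cv2.minAreaRect((Q[:,:2]*1000).astype(np.float32)))
E
```

```text
(242, 748, 3)
f1 Wa 47 [0.4601 0.3941]
   stud 14 [0.4605 0.3951]
f1 Wb 121 [0.4592 0.3962]
   stud 44 [0.4588 0.3964]
f2 Wa 45 [0.5271 0.3495]
   stud 12 [0.5286 0.3477]
f2 Wb 109 [0.5269 0.351 ]
   stud 37 [0.5266 0.3508]
c0 Wa 77 [0.494  0.1536]
c0 Wb 132 [0.4868 0.1587]
c1 Wa 45 [0.5639 0.1551]
   stud 15 [0.5655 0.1546]
c1 Wb 70 [0.5643 0.1562]
   stud 27 [0.5643 0.1567]
c2 Wa 40 [0.6389 0.1551]
   stud 17 [0.6399 0.1529]
c2 Wb 67 [0.6391 0.1562]
   stud 26 [0.6382 0.1566]
Wa rib 187 ((495.31884765625, -342.0700378417969), (59.9091682434082, 13.788514137268066), 71.16915893554688) 0.04306402748806721
sheet ((536.415771484375, -347.6429443359375), (188.76632690429688, 198.0792694091797), 7.123997688293457)
board ((565.94873046875, 38.8641357421875), (261.82763671875, 341.9700622558594), 0.2578834593296051)
lap ((644.97265625, -10.947700500488281), (102.23995971679688, 170.94161987304688), 0.3334733247756958)
Wb rib 126 ((491.5232849121094, -336.5762939453125), (60.987056732177734, 15.131839752197266), 69.84915161132812) 0.04253749855655417
sheet ((558.2847900390625, -346.17047119140625), (183.1037139892578, 174.99623107910156), 73.61064147949219)
board ((562.741943359375, 42.08689880371094), (344.4956359863281, 262.389892578125), 89.64334106445312)
lap ((642.620849609375, -8.493125915527344), (176.36849975585938, 102.15318298339844), 89.42729187011719)
```

View pics/v0.png

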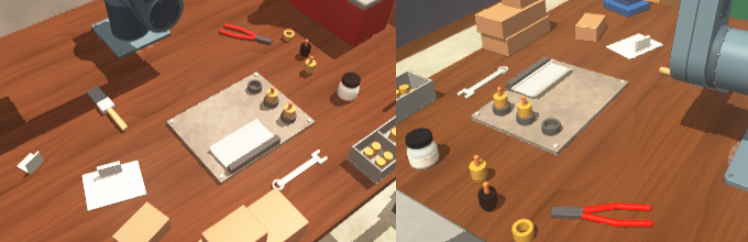

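```bash
cat >> h.py <<'E'
def pose():
    s=r.get_state(); return np.array(s['eef_pos']),Ro.from_quat(s['ee_rot']),s
def to(target,yaw_y=None):
    """tool shift mm to TCP target; turn (deg about tool z) to bring tool y axis along world angle yaw_y (rad, mod pi)"""
    p,R,s=pose(); print('R',R.as_matrix().round(3).tolist(),'p',p.round(4),'t',s['t'],'w',s['width'],'F',np.round(s['force'],1))
    print('shift',(R.inv().apply(np.array(target)-p)*1000).round(1))
    if yaw_y is not None:
        y=R.as_matrix()[:,1]; d=yaw_y-np.arctan2(y[1],y[0]); d=(d+np.pi/2)%np.pi-np.pi/2
        print('turn about tool z deg',-np.degrees(d).round(2))
E
python3 - <<'E'
from h import *
to([.527,.350,.30],np.pi/2)
print(r.calibration('wrist')['hand_eye'])
E
```

```text
R [[0.974, 0.226, 0.0], [0.226, -0.974, 0.0], [0.0, -0.0, -1.0]] p [ 0.1242 -0.5358  0.4047] t 1.0 w 0.08551547225462837 F [ 0.1 -0.7 -0.1]
shift [ 592.4 -771.9  104.8]
turn about tool z deg 13.05
[[ 2.18907960e-04 -9.61820283e-01 -2.73681739e-01  6.94643730e-02]
 [ 9.99999931e-01  1.28093529e-04  3.49694467e-04 -6.19478196e-04]
 [-3.01286372e-04 -2.73681797e-01  9.61820245e-01  3.22232207e-02]
 [ 0.00000000e+00  0.00000000e+00  0.00000000e+00  1.00000000e+00]]
```

>>> step_arm(steps=[[[36,-47,0],[0,0,0]],[[36,-47,0],[0,0,0]],[[36,-47,0],[0,0,0]],[[36,-47,0],[0,0,0]],[[36,-47,0],[0,0,0]],[[36,-47,0],[0,0,0]],[[36,-47,0],[0,0,0]],[[36,-47,0],[0,0,0]],[[36,-47,0],[0,0,0]],[[36,-47,0],[0,0,0]],[[36,-47,0],[0,0,0]],[[36,-47,0],[0,0,0]]], jaw=70)

```text
t: 2.5
eef_pos: [0.4181, 0.1133, 0.4051]
ee_rot: [0.993, 0.114, 0.001, 0.0]
force: [0.7, -1.1, -0.1]
width: 0.0596
finger_force: 0.0
```

```bash
python3 - <<'E'
from h import *
to([.527,.350,.32],np.pi/2)
E
```

```text
R [[0.974, 0.226, 0.001], [0.226, -0.974, -0.0], [0.001, 0.001, -1.0]] p [0.4181 0.1133 0.4051] t 2.5 w 0.05957375119225657 F [ 0.7 -1.1 -0.1]
shift [ 159.5 -205.9   85.2]
turn about tool z deg 13.08
```

>>> step_arm(steps=[[[32,-41,17],[0,0,0]],[[32,-41,17],[0,0,0]],[[32,-41,17],[0,0,0]],[[32,-41,17],[0,0,0]],[[32,-41,17],[0,0,0]],[[0,0,0],[0,0,6.5]],[[0,0,0],[0,0,6.5]],[[0,0,0],[0,0,0]]])

```text
t: 3.5
eef_pos: [0.5273, 0.3472, 0.3194]
ee_rot: [1.0, 0.001, -0.0, 0.0]
force: [0.2, -0.5, 0.3]
width: 0.0599
finger_force: 0.0
```

```bash
cat >> h.py <<'E'
from scipy.optimize import least_squares
def fit_circle(P,h):
    return least_squares(lambda c:np.hypot(*(P[:,:2]-c).T)-h,P[:,:2].mean(0),loss='soft_l1',f_scale=.001).x
def ring_top(W,x,y,zlo,zhi,rad=.03):
    """annulus/disc centre from top-surface points via minEnclosing after trimming"""
    V=W.reshape(-1,3); P=V[(np.hypot(V[:,0]-x,V[:,1]-y)<rad)&(V[:,2]>zlo)&(V[:,2]<zhi)]
    q=(P[:,:2]*1000).astype(np.float32); e=cv2.minEnclosingCircle(q)
    return len(P),P.mean(0).round(4),np.round(e[0],1),round(e[1],1)
E
python3 - <<'E'
from h import *
im,W,_=grab('wrist'); save(im,'w1')
print(ring_top(W,.527,.35,.034,.045),ring_top(W,.527,.35,.055,.07,.02))
to([.527,.350,.191],np.pi/2)
E
```

```text
(998, array([0.527 , 0.3502, 0.0385]), array([525.6, 350.3]), 16.9) (133, array([0.5262, 0.3504, 0.0601]), array([525.7, 350.3]), 4.9)
R [[1.0, 0.003, -0.0], [0.003, -1.0, -0.0], [-0.0, 0.0, -1.0]] p [0.5273 0.3471 0.3196] t 3.55 w 0.05960211938489571 F [ 0.3 -0.5  0.2]
shift [ -0.3  -2.9 128.6]
turn about tool z deg 0.19
```

View pics/w1.png

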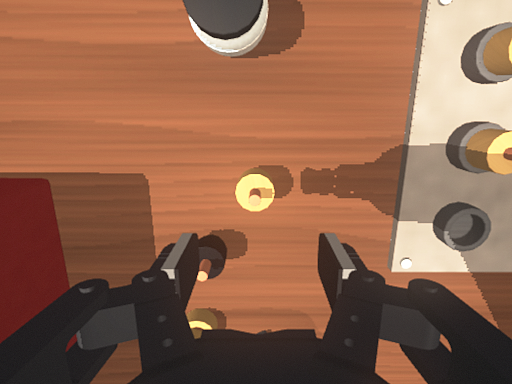

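>>> step_arm(steps=[[[-1.6,-3.2,0],[0,0,0]],[[0,0,40],[0,0,0]],[[0,0,40],[0,0,0]],[[0,0,36],[0,0,0]],[[0,0,12],[0,0,0]],[[0,0,0],[0,0,0]]])

```text
t: 4.3
eef_pos: [0.5257, 0.3502, 0.1916]
ee_rot: [1.0, 0.001, -0.0, 0.0]
force: [0.7, -0.1, -0.0]
width: 0.06
finger_force: 0.0
```

>>> step_arm(steps=[[[0,0,0],[0,0,0]],[[0,0,0],[0,0,0]],[[0,0,0],[0,0,0]],[[0,0,0],[0,0,0]],[[0,0,-15],[0,0,0]],[[0,0,-40],[0,0,0]],[[0,0,-40],[0,0,0]]], jaw=0, force=40)

```text
t: 5.18
eef_pos: [0.5254, 0.3501, 0.2881]
ee_rot: [1.0, 0.0, -0.0, 0.0]
force: [0.3, 0.1, -1.8]
width: 0.0324
finger_force: 40.1
```

```bash
python3 - <<'E'
from h import *
im,W,_=grab('wrist')
to([.49,.1555,.32],np.pi/2)
# fitting in hand & empty cup
print(ring_top(W,.49,.155,.026,.035),ring_top(W,.565,.1555,.05,.062),ring_top(W,.64,.1555,.05,.062))
p=pose()[0]; 
for zz in (.06,.1,.12): pass
print(ring_top(W,p[0],p[1],p[2]-.155+.002,p[2]-.155+.02,.02),ring_top(W,p[0],p[1],p[2]-.155+.02,p[2]-.155+.04,.012))
V=W.reshape(-1,3);P=V[np.hypot(V[:,0]-p[0],V[:,1]-p[1])<.01];print(np.nanmax(P[:,2]))
E
```

```text
R [[1.0, 0.001, 0.008], [0.001, -1.0, 0.004], [0.008, -0.004, -1.0]] p [0.5269 0.3509 0.2947] t 5.225 w 0.03255507834759578 F [1.8 0.6 2.2]
shift [-36.9 195.3 -26.3]
turn about tool z deg 0.07
(1009, array([0.4881, 0.1618, 0.0297]), array([487.7, 155.8]), 22.5) (0, array([nan, nan, nan]), array([0., 0.]), 0.0) (0, array([nan, nan, nan]), array([0., 0.]), 0.0)
(1843, array([0.5267, 0.3514, 0.1509]), array([526.9, 350.9]), 20.0) (0, array([nan, nan, nan]), array([0., 0.]), 0.0)
0.20415663259029637h.py:35: RuntimeWarning: Mean of empty slice.
  return len(P),P.mean(0).round(4),np.round(e[0],1),round(e[1],1)
  ret = um.true_divide(
```

>>> step_arm(steps=[[[-8,40,-4],[0,0,0]],[[-9,48,-4],[0,0,0]],[[-9,48,-4],[0,0,0]],[[-9,45,0],[0,0,0]],[[-2,13,0],[0,0,0]],[[0,0,0],[0,0,0]],[[0,0,0],[0,0,0]]])

```text
t: 6.1
eef_pos: [0.4891, 0.1571, 0.299]
ee_rot: [1.0, 0.001, 0.0, -0.0]
force: [0.1, 0.6, -1.5]
width: 0.0322
finger_force: 40.4
```

```bash
python3 - <<'E'
from h import *
im,W,_=grab('wrist');save(im,'w2'); np.save('W2.npy',W)
to([.4885,.156,.25],np.pi/2)
p=pose()[0]
for rr in r.regions_of('wrist','fitting_a')[:4]+r.regions_of('wrist','cup_a')[:4]:
    P=W[rr['region']];P=P[~np.isnan(P[:,0])]
    print(rr['pixel'],round(rr['confidence'],2),len(P),np.median(P,0).round(4),np.percentile(P,98,axis=0).round(4),np.percentile(P,2,axis=0).round(4))
for x in (.488,.563,.638):
    V=W.reshape(-1,3);Q=V[np.hypot(V[:,0]-x,V[:,1]-.156)<.03]
    for lo,hi in ((.026,.034),(.052,.062),(.07,.085)):
        m=(Q[:,2]>lo)&(Q[:,2]<hi)
        if m.sum()>5: print(x,lo,m.sum(),cv2.minEnclosingCircle((Q[m,:2]*1000).astype(np.float32)))
E
```

```text
R [[1.0, 0.002, 0.0], [0.002, -1.0, 0.0], [0.0, -0.0, -1.0]] p [0.4891 0.1572 0.2988] t 6.15 w 0.032814599325962014 F [ 0.5  0.  -1.9]
shift [-0.6  1.3 48.8]
turn about tool z deg 0.11
[254.9, 259.9] 0.82 4944 [0.4926 0.1578 0.1437] [0.5044 0.1722 0.1662] [0.476  0.1428 0.1214]
[262.5, 100.2] 0.68 1956 [0.5627 0.1555 0.0566] [0.5775 0.1698 0.0791] [0.5481 0.1412 0.0551]
[10.4, 220.6] 0.63 472 [0.4604 0.3807 0.0162] [0.4705 0.392  0.0269] [0.4468 0.3779 0.0011]
[261.5, 6.8] 0.55 403 [0.6216 0.1555 0.0427] [0.6266 0.1673 0.056 ] [0.6207 0.1437 0.0305]
[262.3, 16.5] 0.88 841 [0.6206 0.1558 0.0298] [0.6288 0.1736 0.0323] [0.6158 0.1371 0.0137]
[279.6, 117.9] 0.71 791 [0.5616 0.1543 0.0302] [0.5853 0.176  0.0564] [0.5419 0.1343 0.01  ]
[261.9, 193.8] 0.68 2188 [0.488  0.1551 0.0229] [0.5088 0.1749 0.0315] [0.4721 0.1357 0.0111]
[261.5, 97.9] 0.45 2057 [0.5627 0.1555 0.0566] [0.5776 0.17   0.079 ] [0.5476 0.14   0.0546]
0.488 0.026 1006 ((487.9742736816406, 155.0868377685547), 21.772537231445312)
0.563 0.026 669 ((562.533447265625, 155.2306365966797), 21.841087341308594)
0.563 0.052 1815 ((562.6124877929688, 155.23252868652344), 16.862794876098633)
0.563 0.07 215 ((562.5643310546875, 155.36631774902344), 4.849760055541992)
0.638 0.026 647 ((629.1543579101562, 155.3394775390625), 20.21949005126953)
0.638 0.052 59 ((622.4774169921875, 155.49180603027344), 6.8848876953125)
```

View pics/w2.png

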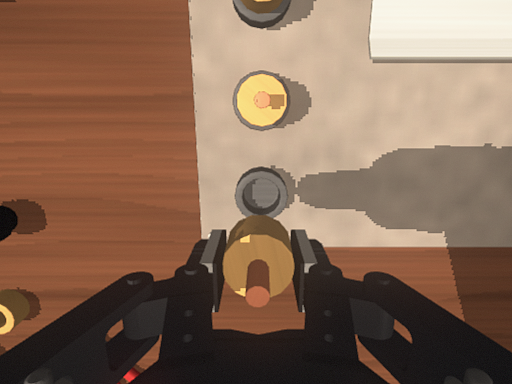

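>>> step_arm(steps=[[[-1.1,2,0],[0,0,0]],[[0,0,25],[0,0,0]],[[0,0,25],[0,0,0]],[[0,0,12],[0,0,0]],[[0,0,8],[0,0,0]],[[0,0,8],[0,0,0]],[[0,0,7],[0,0,0]],[[0,0,0],[0,0,0]]])

```text
t: 7.25
eef_pos: [0.4878, 0.1542, 0.2135]
ee_rot: [1.0, 0.0, -0.0, -0.0]
force: [0.7, -0.2, -1.7]
width: 0.0327
finger_force: 40.4
```

>>> step_arm(steps=[[[0,0,2],[0,0,0]],[[0,0,2],[0,0,0]],[[0,0,1],[0,0,0]],[[0,0,0],[0,0,0]]])

```text
t: 7.75
eef_pos: [0.488, 0.1542, 0.2115]
ee_rot: [1.0, 0.001, 0.001, 0.0]
force: [-6.9, -1.7, 22.1]
width: 0.0324
finger_force: 42.8
```

>>> step_arm(steps=[[[0,0,-1],[0,0,0]],[[0,0,0],[0,0,0]],[[0,0,0],[0,0,0]],[[0,0,0],[0,0,0]],[[0,0,-20],[0,0,0]],[[0,0,-40],[0,0,0]],[[0,0,-40],[0,0,0]],[[0,0,0],[0,0,0]]], jaw=65)

```text
t: 8.75
eef_pos: [0.4889, 0.1543, 0.3128]
ee_rot: [1.0, 0.0, 0.003, -0.0]
force: [0.4, 0.2, 0.0]
width: 0.0555
finger_force: 0.0
```

```bash
python3 - <<'E'
from h import *
im,W,_=grab('wrist')
for x in (.488,.563):
    V=W.reshape(-1,3);Q=V[np.hypot(V[:,0]-x,V[:,1]-.156)<.03]
    for lo,hi in ((.026,.034),(.052,.064),(.07,.088)):
        m=(Q[:,2]>lo)&(Q[:,2]<hi)
        if m.sum()>5: print(x,lo,m.sum(),cv2.minEnclosingCircle((Q[m,:2]*1000).astype(np.float32)),np.median(Q[m,2]))
# strip from scene image earlier: sheet region in scene
f=np.load('f.npz'); V=f['Wa']; 
m=(V[...,0]>.42)&(V[...,0]<.65)&(V[...,1]>-.46)&(V[...,1]<-.24)&(f['a'].min(-1)>150)
m=cv2.morphologyEx(m.astype(np.uint8),cv2.MORPH_OPEN,np.ones((3,3)))
print(cv2.minAreaRect((V[m>0][:,:2]*1000).astype(np.float32)))
to([.49,-.335,.40],None)
E
```

```text
0.488 0.026 570 ((488.00823974609375, 155.21194458007812), 21.949914932250977) 0.030348073534732234
0.488 0.052 1201 ((486.8253173828125, 154.13070678710938), 17.012454986572266) 0.05652317946671703
0.488 0.07 177 ((486.9210510253906, 153.97052001953125), 5.084500312805176) 0.07823014833595188
0.563 0.026 607 ((562.7326049804688, 155.15921020507812), 21.828842163085938) 0.030256971006332047
0.563 0.052 1587 ((562.5498657226562, 155.24024963378906), 16.882789611816406) 0.05648955502653423
0.563 0.07 185 ((562.5459594726562, 155.2768096923828), 4.858174800872803) 0.07840879294130404
((518.1815795898438, -350.00830078125), (151.49026489257812, 133.6072540283203), 71.82630920410156)
R [[1.0, 0.001, 0.003], [0.001, -1.0, 0.0], [0.003, -0.0, -1.0]] p [0.4881 0.1543 0.3108] t 8.8 w 0.055443524808641405 F [-0.4 -0.7 -0.8]
shift [  1.7 489.2 -89.3]
```

>>> step_arm(steps=[[[0,60,-12],[0,0,0]],[[0,60,-12],[0,0,0]],[[0,60,-12],[0,0,0]],[[0,60,-12],[0,0,0]],[[0,60,-12],[0,0,0]],[[0,60,-10],[0,0,0]],[[0,60,0],[0,0,0]],[[0,60,0],[0,0,0]],[[0,0,0],[0,0,-10]],[[0,0,0],[0,0,-10]],[[0,0,0],[0,0,-10]],[[0,0,0],[0,0,-10]]], jaw=50)

```text
t: 10.3
eef_pos: [0.4879, -0.3258, 0.3773]
ee_rot: [0.939, 0.345, -0.001, -0.002]
force: [-0.6, 0.4, -0.3]
width: 0.0426
finger_force: 0.0
```

>>> step_arm(steps=[[[0,0,0],[0,0,-10]],[[0,0,0],[0,0,-10]],[[0,0,0],[0,0,-10]],[[0,0,0],[0,0,0]],[[0,0,0],[0,0,0]]])

```text
t: 10.92
eef_pos: [0.4881, -0.3257, 0.3786]
ee_rot: [0.82, 0.573, -0.0, -0.001]
force: [0.0, 0.1, 0.4]
width: 0.0427
finger_force: 0.0
```

```bash
cat >> h.py <<'E'
def rib(W,x,y,zlo,zhi,rad=.045):
    V=W.reshape(-1,3); P=V[(np.hypot(V[:,0]-x,V[:,1]-y)<rad)&(V[:,2]>zlo)&(V[:,2]<zhi)]
    print('rib',len(P),P[:,2].max(),cv2.minAreaRect((P[:,:2]*1000).astype(np.float32)))
E
python3 - <<'E'
from h import *
im,W,_=grab('wrist'); save(im,'w3')
rib(W,.493,-.34,.036,.046)
V=W.reshape(-1,3);c=im.reshape(-1,3)
for x in r.regions_of('wrist','strip')[:2]:
    P=W[x['region']];P=P[~np.isnan(P[:,0])];print(x['confidence'],len(P))
    Q=P[P[:,2]<.008]; print(cv2.minAreaRect((Q[:,:2]*1000).astype(np.float32)),np.median(Q[:,2]))
to([.493,-.34,.183],np.radians(-19)); print(np.round(pose()[2]['q'],2))
E
```

```text
rib 526 0.042299723510942834 ((492.4928283691406, -340.3543395996094), (59.93195343017578, 9.554059982299805), 70.53975677490234)
0.83 11552
((525.808837890625, -351.8534851074219), (150.2876739501953, 110.24478912353516), 71.57147216796875) 0.0025269093037623767
R [[0.343, 0.939, -0.001], [0.939, -0.343, 0.001], [0.0, -0.001, -1.0]] p [ 0.4881 -0.3258  0.3792] t 11.025 w 0.04249773051650375 F [-0.6  0.6 -0.7]
shift [-11.8   9.6 196.1]
turn about tool z deg -1.07
[-0.78  0.34  1.48  0.    1.32 -0.43]
```

View pics/w3.png

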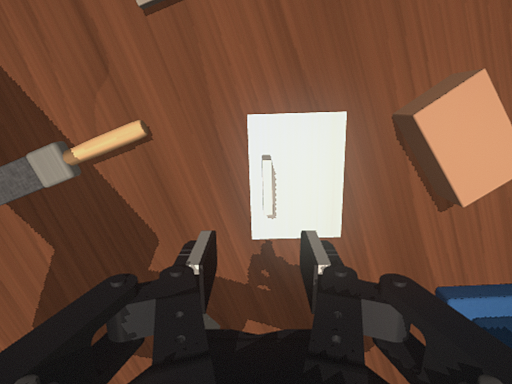

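>>> step_arm(steps=[[[-12.2,9.1,0],[0,0,-1]],[[0,0,50],[0,0,0]],[[0,0,50],[0,0,0]],[[0,0,50],[0,0,0]],[[0,0,30],[0,0,0]],[[0,0,16],[0,0,0]],[[0,0,0],[0,0,0]]])

```text
t: 11.9
eef_pos: [0.4926, -0.3408, 0.1829]
ee_rot: [0.814, 0.581, -0.0, -0.001]
force: [-0.9, 0.1, 0.1]
width: 0.0425
finger_force: 0.0
```

>>> step_arm(steps=[[[0,0,0],[0,0,0]],[[0,0,0],[0,0,0]],[[0,0,0],[0,0,0]],[[0,0,0],[0,0,0]],[[0,0,0],[0,0,0]],[[0,0,0],[0,0,0]]], jaw=0, force=80)

```text
t: 12.65
eef_pos: [0.4931, -0.3409, 0.1855]
ee_rot: [0.814, 0.581, 0.0, 0.002]
force: [-1.0, 0.1, 6.0]
width: 0.009
finger_force: 79.4
```

>>> step_arm(steps=[[[0,0,-15],[0,0,0]],[[0,0,-30],[0,0,0]],[[0,0,-25],[0,0,0]],[[0,0,0],[0,0,-6]],[[0,0,0],[0,0,-7]],[[0,0,0],[0,0,-6]],[[45,0,0],[0,0,0]],[[55,0,0],[0,0,0]],[[55,0,0],[0,0,0]],[[55,0,0],[0,0,0]],[[20,0,0],[0,0,0]],[[0,0,0],[0,0,0]]])

```text
t: 14.15
eef_pos: [0.4923, -0.1092, 0.2543]
ee_rot: [0.706, 0.708, -0.0, 0.0]
force: [1.1, -0.5, -2.5]
width: 0.0088
finger_force: 78.1
```

```bash
cat > m.py <<'E'
from h import *
im,W,_=grab('wrist'); save(im,'w4'); p,R,s=pose()
to([.488,-.010,.25],0)
V=W.reshape(-1,3)
z0=p[2]-.183
Q=V[(np.abs(V[:,2]-z0-.003)<.008)&(abs(V[:,0]-p[0]-.035)<.1)&(abs(V[:,1]-p[1])<.11)]
print('sheet',len(Q),cv2.minAreaRect((Q[:,:2]*1000).astype(np.float32)))
A=np.c_[Q[:,:2]-p[:2],np.ones(len(Q))];
for _ in range(4):
    k,*_r=np.linalg.lstsq(A,Q[:,2],rcond=None); e=abs(A@k-Q[:,2]); m=e<max(2*np.median(e),.0008); A,Q=A[m],Q[m]
print('plane slopes, height',k.round(4),'tcp z',p[2])
rib(W,p[0],p[1],p[2]-.183+.033,p[2]-.183+.045)
L=V[(V[:,0]>.57)&(V[:,0]<.72)&(V[:,1]>-.13)&(V[:,1]<.10)&(V[:,2]>.017)&(V[:,2]<.032)]
print('lap',len(L),cv2.minAreaRect((L[:,:2]*1000).astype(np.float32)),L[:,:2].min(0),L[:,:2].max(0))
E
python3 m.py
```

```text
R [[-0.002, 1.0, 0.001], [1.0, 0.002, -0.001], [-0.001, 0.001, -1.0]] p [ 0.4926 -0.1104  0.2543] t 14.2 w 0.008293815609624075 F [ 0.5 -0.7 -3. ]
shift [100.4  -4.4   4.2]
turn about tool z deg 0.14
sheet 35099 ((527.9181518554688, -104.23352813720703), (110.59219360351562, 140.93678283691406), 0.36823970079421997)
plane slopes, height [-0.002   0.0008  0.0713] tcp z 0.2542735590453649
rib 3574 0.11626975202000639 ((490.5418395996094, -107.07464599609375), (57.58765411376953, 33.48442840576172), 69.67698669433594)
lap 14806 ((624.9315795898438, -38.05119323730469), (60.677833557128906, 126.21965026855469), 12.332289695739746) [ 0.59197076 -0.0938849 ] [0.66774353 0.02171358]
```

View pics/w4.png

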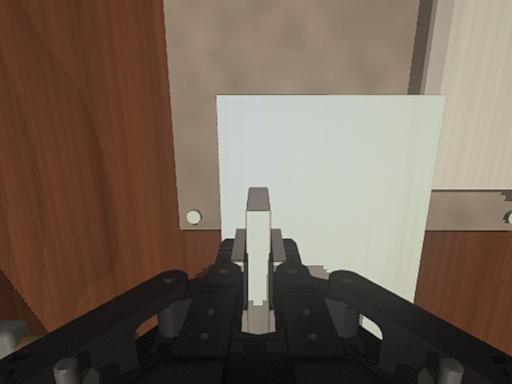

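>>> step_arm(steps=[[[50,-4,0],[0,0,0]],[[50,-2,0],[0,0,0]],[[0,0,0],[0,0,0]],[[0,0,30],[0,0,0]],[[0,0,15],[0,0,0]],[[0,0,6],[0,0,0]],[[0,0,0],[0,0,0]]])

```text
t: 15.08
eef_pos: [0.4865, -0.0112, 0.2026]
ee_rot: [0.707, 0.707, -0.0, -0.0]
force: [-0.2, 0.8, -2.5]
width: 0.0086
finger_force: 78.1
```

```bash
cat > m2.py <<'E'
from h import *
im,W,_=grab('wrist'); save(im,'w5'); to([.488,-.0095,.198],0)
V=W.reshape(-1,3); p=pose()[0]
L=V[(V[:,0]>.57)&(V[:,0]<.72)&(abs(V[:,1])<.13)&(V[:,2]>.0265)&(V[:,2]<.032)]
print('lap edge',len(L),L[:,:2].min(0),L[:,:2].max(0))
for y in (-.07,-.04,-.01,.02,.05): 
    q=L[abs(L[:,1]-y)<.005]
    print(y,len(q),q[:,0].min() if len(q) else None)
E
python3 m2.py
```

```text
R [[-0.0, 1.0, 0.0], [1.0, 0.0, -0.0], [-0.0, 0.0, -1.0]] p [ 0.4866 -0.011   0.203 ] t 15.125 w 0.008524742194975461 F [-1.1 -0.2 -2.1]
shift [1.5 1.4 5. ]
turn about tool z deg 0.01
lap edge 1582 [ 0.5913842  -0.05846694] [0.59778391 0.07580758]
-0.07 0 None
-0.04 92 0.5926380825306562
-0.01 100 0.5922138973840801
0.02 121 0.5923223913366937
0.05 143 0.5913841950369325
```

View pics/w5.png

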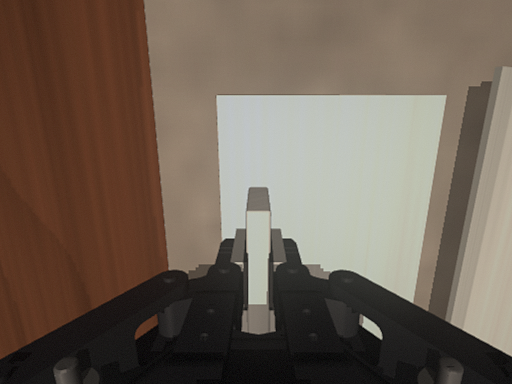

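>>> step_arm(steps=[[[1.5,0,3],[0,0,0]],[[0,0,1.5],[0,0,0]],[[0,0,0.5],[0,0,0]],[[0,0,0],[0,0,0]]])

```text
t: 15.62
eef_pos: [0.4863, -0.0088, 0.1978]
ee_rot: [0.707, 0.707, 0.0, 0.0]
force: [-0.7, 0.1, -2.6]
width: 0.0086
finger_force: 78.2
```

>>> step_arm(steps=[[[0,0,0.5],[0,0,0]],[[0,0,0.5],[0,0,0]],[[0,0,0],[0,0,0]]])

```text
t: 16.0
eef_pos: [0.4863, -0.0088, 0.1975]
ee_rot: [0.707, 0.707, 0.0, 0.0]
force: [-3.1, 0.8, 6.5]
width: 0.0087
finger_force: 79.6
```

>>> step_arm(steps=[[[0,0,-0.3],[0,0,0]],[[0,6,0],[0,0,0]],[[0,7,0],[0,0,0]],[[0,7,0],[0,0,0]],[[0,7,0],[0,0,0]],[[0,0,0],[0,0,0]]])

```text
t: 16.75
eef_pos: [0.5134, -0.0089, 0.1975]
ee_rot: [0.707, 0.707, -0.0, 0.0]
force: [-3.4, 1.2, 5.6]
width: 0.0088
finger_force: 79.7
```

>>> step_arm(steps=[[[0,7,0],[0,0,0]],[[0,7,0],[0,0,0]],[[0,7,0],[0,0,0]],[[0,7,0],[0,0,0]],[[0,0,0],[0,0,0]],[[0,0,0.4],[0,0,0]],[[0,0,0],[0,0,0]],[[0,0,0],[0,0,0]]])

```text
t: 17.75
eef_pos: [0.5413, -0.0088, 0.1975]
ee_rot: [0.707, 0.707, 0.0, 0.0]
force: [-3.9, 0.4, 9.8]
width: 0.0086
finger_force: 80.1
```

```bash
python3 m.py; python3 - <<'E'
from h import *
a,W,_=grab('side'); b,Wb,_=grab('scene')
save(np.hstack([cv2.resize(a[140:300,120:320],None,fx=2,fy=2),cv2.resize(b[120:280,180:380],None,fx=2,fy=2)]),'v6')
V=np.vstack([W.reshape(-1,3),Wb.reshape(-1,3)])
for x in (.597,.62,.64,.655):
    q=V[(abs(V[:,0]-x)<.004)&(abs(V[:,1]+.009)<.08)&(V[:,2]>.015)&(V[:,2]<.05)]; print(x,len(q),np.median(q[:,2]))
print(pose()[2]['force'],pose()[2]['t'])
E
```

```text
R [[-0.001, 1.0, 0.001], [1.0, 0.001, -0.0], [-0.0, 0.001, -1.0]] p [ 0.5413 -0.0089  0.1975] t 17.8 w 0.008627623364071755 F [-4.5  0.9  9.2]
shift [ -1.1 -53.3 -52.5]
turn about tool z deg 0.06
sheet 94776 ((575.9033203125, 16.137481689453125), (199.14898681640625, 169.97628784179688), 0.0005847156862728298)
plane slopes, height [ 0.0627 -0.0142  0.0139] tcp z 0.19750213367906966
rib 3609 0.05950194948407455 ((543.6722412109375, -6.420040130615234), (33.55929946899414, 57.094215393066406), 20.647031784057617)
lap 35639 ((633.69921875, 3.6653976440429688), (82.92526245117188, 145.06309509277344), 0.28399136662483215) [ 0.59201146 -0.06866582] [0.67547865 0.07604289]
0.597 167 0.025887264809744133
0.62 181 0.020701404769154528
0.64 176 0.020920737049757873
0.655 176 0.020957997766110965
[-4.14504517  1.22045408  8.98490493] 17.9
```

View pics/v6.png

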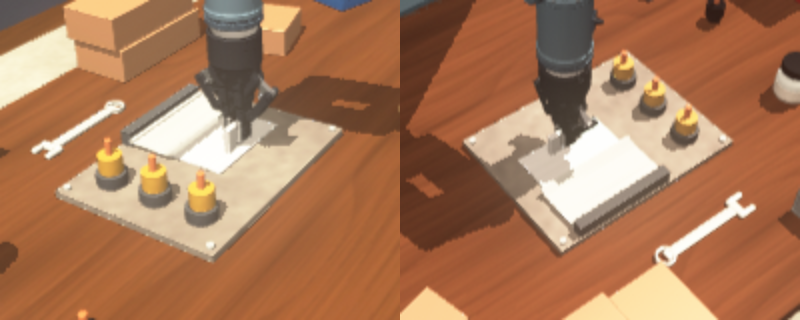

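>>> step_arm(steps=[[[0,0,0.2],[0,0,0]],[[0,0,0],[0,0,0]],[[0,0,0],[0,0,0]],[[0,0,0],[0,0,0]]])

```text
t: 18.4
eef_pos: [0.5413, -0.0088, 0.1975]
ee_rot: [0.707, 0.707, 0.0, 0.0]
force: [-4.2, 1.4, 11.5]
width: 0.0087
finger_force: 80.4
```

```bash
python3 -c "
from h import *
print(r.finish_job())"
```

```text
the job is handed in; nothing more can be done
None
```

I handed the job in at 18.4 s, before any verdict came back: the spare fitting is home in the empty cup (about 1.6 mm off centre) and released, and the strip is about 39 mm under the lap plate by my readings, centred and square, still held and pressed down with about 11.5 N at the wrist; the lap plate measures flat.

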